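Slide the sample tray home on the loader

TASK

With a fingertip, gently push the vial tray along the loader's rails, away from the rails' open end, until it drops level into its locating notches; do not lift or tip it. Once the tray is home, and not before, press the loader's push button fully down and let go. Leave the bottle, beaker and jar standing where they are.

Things in the scene. Friction and masses are not known exactly. Their poses are not given: they have to be found in the camera images.
- loader: Fixed grey base plate 160 x 380 x 12 mm (x, y, z) on the bench. Origin: centre of its underside. On it, aluminium tracks along y, tops 30 mm above the bench, between dark steel side guides (123 mm apart inside, tops at 44 mm). The tray is pushed towards +y: the rails' open end is y = -190 mm; a dark end stop (44 mm high, inner face y = +178 mm) closes the other. A wing on the -x side has the button.
- front_notch (a point): Middle point between the two front notches, level with the track tops: loader x = 0, y = +125, z = 30 mm. The notches are 25 mm long (y) and 7 mm deep. Front pair: in the outer tracks (x = +-50 mm), y = +125 mm. Rear pair: in the inner tracks (x = +-30 mm), y = +15 mm.
- home (a point): Where the tray's origin lies when all four feet are down in their notches: loader x = 0, y = +70, z = 23 mm, with 2.5 mm play either way along y. Riding on the tracks the tray's origin is at z = 30 mm, so it sinks 7 mm on dropping in.
- tray: Loose grey board 120 x 150 mm (x, y), white-capped vials fixed in its top; axes parallel to the loader's. Origin: underside of the feet, at mid-board. Body 8 to 34 mm above it, caps to 45 mm. Feet 20 mm long (y): front x = +-50, y = +55; rear x = +-30, y = -55. 0.35 to 0.7 kg: slides at 1 to 5 N, stops dead in the notches. Shoved hard it may tip or run past; then push it back by the other end face.
- push_face (a point): Centre of the tray's flat upright rear end face, the one to push on: tray y = -75 mm, 21 mm above the tray's origin; the face is 120 mm wide and 26 mm high and looks towards the rails' open end.
- load_button_top (a point): Centre of the top of the black round push button, 32 mm across, on the loader's wing, 118 mm to the -x side of the loader's origin (y = 0); pressed straight down.
- load_button (a joint): Travel of the push button in m: 0 released, 0.006 fully down (spring, 5 N when fully down).
- solvent_bottle: Bystander: capped brown bottle, 64 mm across, 100 mm tall, standing beside the loader on its +x side. Origin: centre of its underside.
- beaker: Bystander: open white cup-shaped beaker, 72 mm across, 85 mm tall, beyond the loader's end stop. Origin: centre of its underside.
- wash_jar: Bystander: small lidded clear jar, 52 mm across, 60 mm tall, on the loader's +x side. Origin: centre of its underside.
Mind the look-alikes: they are no part of the job. Several things have the shape of the tray; the one meant has the colours described above.

How it is judged:
By the outcome, as a careful person would: the job done as asked, in the order asked, and still so for the second after the job is handed in, with the robot touching nothing.
It also fails if it takes over 45 s, if anything falls off the work surface, if the arm or the gripper's body presses on something with over 40 N, if the wrist force passes 120 N, or if a joint passes its speed limit or range.

ROBOT

A 6-joint arm with a two-finger parallel gripper is mounted at the origin on the work surface. World frame = base frame: x ahead of the robot, y to its left, z up, the work surface at z = 0. Lengths are in mm, angles in rad, forces in N, time in s.
With the tool pointing down it reaches from about 300 to 775 mm from the base axis. Payload 14.6 kg.
Tool frame: the origin (TCP) lies at the very end of the fingers, on their centre line; the grasp point (between the pads) lies 19 mm behind it; z points along the fingers, y is the direction in which the jaws open and shut (so a half turn about z gives the same grasp; the last joint's range is limited). The gripper opens to 94 mm and grips with 3 to 60 N. Pads are 16 mm wide; open, the fingers measure 119 mm over their backs; the gripper's body (75 mm by 177 mm) begins 78 mm behind the grasp point.
Start: joints at [-1.388, 0.3, 1.521, -0, 1.321, -0.067], TCP at [135.959, -532.921, 205.446] pointing down, gripper open.
Joint ranges: [-3.03, 3.03], [-0.79, 2.21], [0.23, 2.52], [-1.04, 4.18], [0, 3.07], [-2.55, 2.55]. Speed limits (rad/s): [2.22, 2.22, 2.57, 3.14, 3.14, 3.14].

INTERFACE

Orientations are given as [roll, pitch, yaw] about the fixed x, y, z axes, in that order (R = Rz(yaw) Ry(pitch) Rx(roll)).
In Python, from cell import manip gives the robot as it stands.
- The arm moves only by the shell command python3 -m inch 'ROWS' [FORCE]. ROWS is a JSON object of lists of equal length, an entry for each row: "grip": the opening, from -1 (shut) to 1 (fully open), so that 0 is half open; "travel": the shift along the world's x, y, z in cm, a list of three; "turn": the turn, a rotation vector about the world's x, y, z in degrees, a list of three. A call has 1 to 10 rows; each row is the pose to reach, as a shift and turn from the pose measured when the call began; what a row does not reach only later rows make up. A row lasts 1/8 s, in which the tool goes at most 62.5 mm and 10.7 degrees, less where a joint would pass 70% of its speed; a pose out of reach is approached as far as the arm can. A call with a gripper value outside its range is refused whole. The fingers move at their own pace and stop on an object; FORCE is the grip in N (left out, the last holds). Time passes only in rows, so rows that repeat a pose let the fingers close. It gives the time, the measured TCP pose, the force and the opening at its end, in the units of the state.
- manip.read_state(): the state, without advancing time (a new reading comes with each control period).
- manip.camera(name): name is "side" or "top"; returns (picture, depth): 480x640x3 uint8, red, green, blue; 480x640 float32, mm along the optical axis (not along the pixel's ray), 0 where there is no reading.
- manip.calibration(name): a dict with "fx", "fy", "cx", "cy" (pixels), "k1" (the pictures are not rectified: a ray, as slopes to the right and down, at radius r is drawn at 1 + k1 r^2 times it, then the intrinsics apply), "world_from_camera" (4x4, takes a point from camera to world coordinates). Camera axes: x right, y up, looking along -z (the intrinsics and any distortion apply to the point x, -y, -z); pixel columns grow to the right and rows downward; lengths in mm; the calibration is good to about 2 mm. A picture is of the moment at which its call begins. calibration takes no time and is no camera call.
- manip.sign_off(): hands the job in, once; it reports no verdict.
Trained networks look in the newest picture that a camera, given by its name, has taken for a name from the list of things; names that differ only in an ending like _2 or _b are one class to them, and where a whole thing is asked for, a point or a joint stands for the part that bears it (a point fixed in the world has none). Each returns a list of dicts, best first, with "p" (0 to 1); they miss things now and then, are a little off and sometimes report something else, mostly with a low value. They report only what shows in the picture. A call takes as long as a camera call. They do not tell look-alikes from the thing itself.
- manip.look_for(camera, label): "bbox" ([left, top, right, bottom] in pixels, round what is visible of it).
The state is a dict: "clock": time; "joints": joint angles; "qd": joint speeds; "effort": joint torques, N m; "eef_pos": TCP position; "eef_rot": TCP orientation; "wrist_force": force on the tool from outside, world axes, zero at the start; "moment": the same for the moment, N m; "finger_gap": finger opening in mm.
Only numpy, scipy, OpenCV 4.12 (cv2) and the standard library are available. Lean on these libraries where they do the work, as an engineer would, in place of code of your own. Each camera call takes 0.05 s, during which the arm holds its last target.

## Working session

There is one attempt and no reset: what is moved stays moved. The work goes in short steps, Python scripts to look and compute and a shell command to move; the robot and the scene stay as the last step left them, time stands still between calls to the robot, and variables do not carry over. Pictures are saved under pics/ and viewed, and the job is handed in when it is done.

```bash
ls; mkdir -p pics; cat > h.py <<'E'
import numpy as np,cv2
from cell import manip
def snap(c,n):
    p,d=manip.camera(c); cv2.imwrite(f'pics/{n}.png',p[:,:,::-1]); np.save(f'pics/{n}.npy',d); return p,d
def pix2w(c,u,v,d=None,z=None):
    k=manip.calibration(c); T=np.array(k['world_from_camera'])
    K=np.array([[k['fx'],0,k['cx']],[0,k['fy'],k['cy']],[0,0,1]])
    s=cv2.undistortPoints(np.array([[[u,v]]],float),K,np.array([k['k1'],0,0,0]))[0,0]
    r=T[:3,:3]@np.array([s[0],-s[1],-1]); o=T[:3,3]
    return o+r*(d if z is None else (z-o[2])/r[2])
def w2pix(c,P):
    k=manip.calibration(c); T=np.array(k['world_from_camera'])
    p=np.linalg.inv(T)@np.append(P,1); a,b=p[0]/-p[2],-p[1]/-p[2]; f=1+k['k1']*(a*a+b*b)
    return k['fx']*a*f+k['cx'],k['fy']*b*f+k['cy']
E
python3 - <<'E'
from h import *
for c in('top','side'):
    snap(c,c+'0'); print(manip.calibration(c))
    for l in('loader','tray','load_button_top','solvent_bottle','beaker','wash_jar'): print(l,manip.look_for(c,l))
print(manip.read_state())
E
```

```text
pics
{'fx': 520.7604204376672, 'fy': 520.7604204376672, 'cx': 314.74733958342824, 'cy': 242.94574066741282, 'k1': -0.13586796426533748, 'world_from_camera': array([[-9.50604318e-03,  9.98484407e-01, -5.42081499e-02,
         4.97035111e+02],
       [-9.99674390e-01, -1.07731749e-02, -2.31311936e-02,
         2.81189834e+01],
       [-2.36801300e-02,  5.39706131e-02,  9.98261701e-01,
         9.70472414e+02],
       [ 0.00000000e+00,  0.00000000e+00,  0.00000000e+00,
         1.00000000e+00]])}
loader [{'bbox': [191.7, 171.0, 416.5, 319.9], 'p': 0.79}]
tray [{'bbox': [179.8, 352.8, 262.5, 425.3], 'p': 0.94}, {'bbox': [385.2, 63.4, 467.0, 131.8], 'p': 0.9}, {'bbox': [437.3, 301.1, 531.3, 388.2], 'p': 0.8}, {'bbox': [284.2, 182.9, 384.8, 269.6], 'p': 0.73}]
load_button_top [{'bbox': [312.1, 290.6, 328.5, 308.8], 'p': 0.65}]
solvent_bottle [{'bbox': [202.8, 162.9, 247.2, 204.5], 'p': 0.61}, {'bbox': [193.9, 170.9, 414.8, 317.6], 'p': 0.41}]
beaker [{'bbox': [144.0, 273.4, 190.3, 314.5], 'p': 0.66}]
wash_jar [{'bbox': [298.9, 128.0, 329.5, 163.4], 'p': 0.62}]
{'fx': 497.6476474461287, 'fy
[... 1125 characters left out ...]
7], 'p': 0.85}]
{'clock': 0.7, 'joints': array([-1.38756326e+00,  2.99895787e-01,  1.52103782e+00, -2.24834326e-06,
        1.32070382e+00, -6.65904710e-02]), 'qd': array([-5.45578624e-04, -1.18201883e-03,  8.73910077e-05, -1.42304744e-03,
       -1.21731104e-04,  1.43234389e-03]), 'effort': array([ 6.79038385e-04, -5.31574488e+01, -3.52877033e+01,  7.08493148e-02,
        2.12847569e-02, -6.76195646e-05]), 'eef_pos': array([ 135.97492954, -532.89911952,  205.4318801 ]), 'eef_rot': array([-3.14154784e+00, -8.05234089e-07,  2.49824094e-01]), 'wrist_force': array([-0.36112278,  0.38297287, -0.52012605]), 'moment': array([-0.00692631,  0.02643677, -0.06646966]), 'finger_gap': 93.89944651954382}
```

View pics/top0.png

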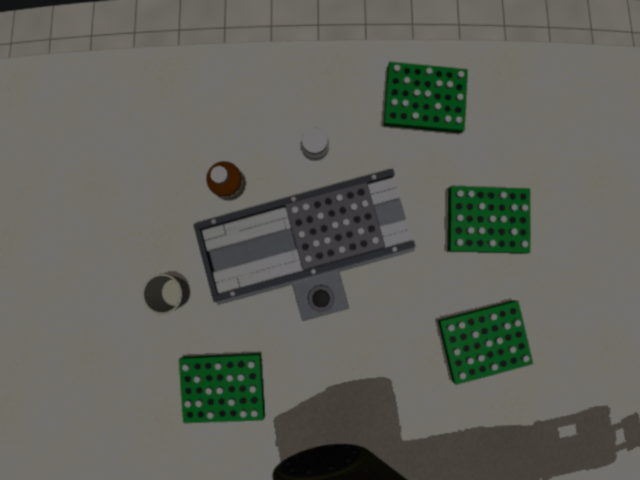

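View pics/side0.png

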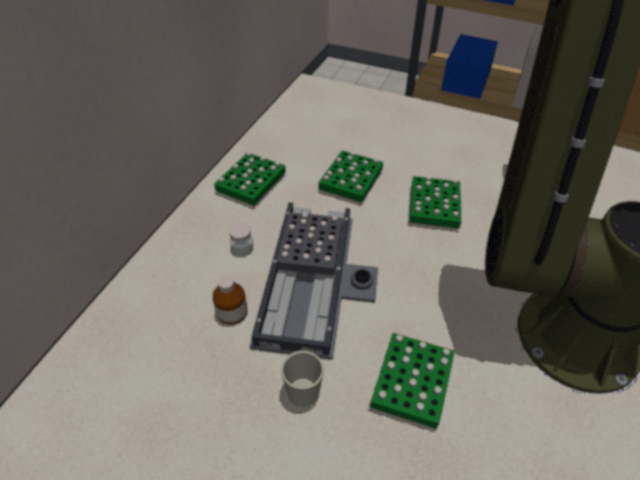

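```bash
python3 - <<'E'
import cv2
a=cv2.imread('pics/top0.png')[120:340,180:430]
cv2.imwrite('pics/top0c.png',cv2.resize(a,None,fx=2.7,fy=2.7,interpolation=cv2.INTER_CUBIC))
E
```

```text
(no output)
```

View pics/top0c.png

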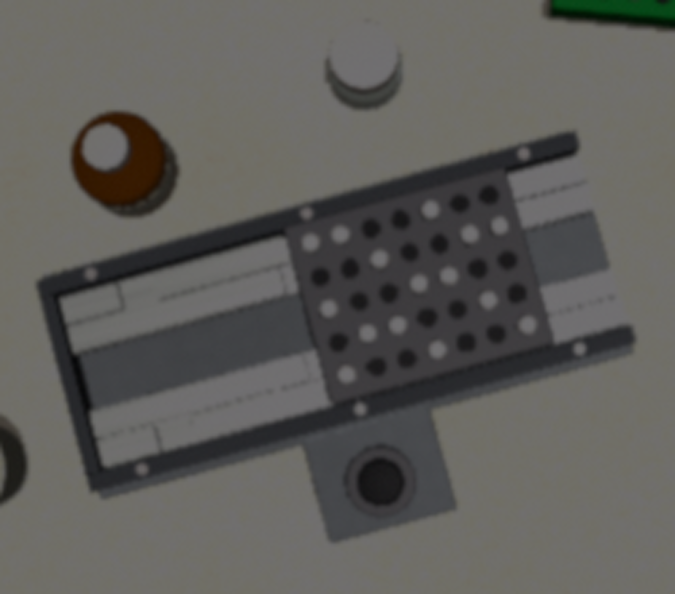

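The top picture shows the grey board with white caps in the rails at about (334,226), the button at (321,298), the bottle at (224,180), the jar at (315,143) and the beaker at (166,293). Four other trays are green, at (221,388), (426,97), (490,220) and (486,342). The one meant is the grey one standing on the loader, and the crop confirms it. The end stop is at the left, and the open end at the right.

```bash
python3 - <<'E'
from h import *
d=np.load('pics/top0.npy')
f=lambda x,y:(180+(x+.5)/2.7-.5,120+(y+.5)/2.7-.5)
S={'u':[(91,272),(307,213),(524,153)],'l':[(142,468),(360,408),(580,348)]}
P={k:np.array([pix2w('top',*f(*q),z=44)for q in v]) for k,v in S.items()}
for k in P: print(k,P[k].round(1).tolist())
ax=(P['u'][0]-P['u'][2])+(P['l'][0]-P['l'][2]); yaw_y=np.degrees(np.arctan2(ax[1],ax[0])); y=ax/np.linalg.norm(ax)
print('ydir',yaw_y,y,'screwspan',np.linalg.norm(ax)/2, 'width',np.linalg.norm(P['u']-P['l'],axis=1))
o=(P['u'].mean(0)+P['l'].mean(0))/2; print('centre',o)
x=np.array([y[1],-y[0],0])
L=lambda p:(np.dot(p-o,x).round(1),np.dot(p-o,y).round(1))
for n,q,z in(('stopcorner ul',(40,282),44),('ll',(93,488),44),('ur end',(576,135),44),('lr end',(633,328),44),('button',(381,482),None),('tray fl',(287,230),64),('tray fr',(330,402),64),('tray rl',(506,170),64),('tray rr',(552,342),64)):
    u,v=f(*q); dd=d[int(round(v)),int(round(u))]; pd=pix2w('top',u,v,d=dd)
    p=pd if z is None else pix2w('top',u,v,z=z)
    print(n,p.round(1),'local',L(p),'depth z',pd[2].round(1))
for n,(u,v) in dict(bottle=(224,180),jar=(315,143),beaker=(166,293)).items():
    p=pix2w('top',u,v,d=d[v,u]);print(n,p.round(1),L(p))
E
```

```text
u [[590.0, 232.1, 44.0], [627.5, 87.2, 44.0], [666.0, -57.6, 44.0]]
l [[459.3, 197.9, 44.0], [497.8, 53.1, 44.0], [535.8, -92.3, 44.0]]
ydir 104.7322900955349 [-0.25430303  0.96712459  0.        ] screwspan 299.877780382314 width [135.14097801 134.08700633 134.80700912]
centre [562.73188999  70.06895365  44.        ]
stopcorner ul [583.8 266.9  44. ] local (np.float64(70.4), np.float64(185.0)) depth z 44.7
ll [446.1 230.9  44. ] local (np.float64(-71.9), np.float64(185.2)) depth z 42.5
ur end [677.9 -92.6  44. ] local (np.float64(70.0), np.float64(-186.6)) depth z 44.9
lr end [ 548.6 -127.7   44. ] local (np.float64(-64.0), np.float64(-187.7)) depth z 45.6
button [448.5  39.9  33.1] local (np.float64(-118.2), np.float64(-0.1)) depth z 33.1
tray fl [613.7  99.   64. ] local (np.float64(56.7), np.float64(15.0)) depth z 64.7
tray fr [501.8  71.9  64. ] local (np.float64(-58.4), np.float64(17.3)) depth z 28.8
tray rl [651.3 -43.8  64. ] local (np.float64(56.7), np.float64(-132.7)) depth z 32.6
tray rr [539.  -71.7  64. ] local (np.float64(-59.0), np.float64(-131.1)) depth z 63.8
bottle [653.6 202.2  98.4] (np.float64(121.5), np.float64(104.7))
jar [724.7  47.1  59.3] (np.float64(150.8), np.float64(-63.4))
beaker [458.1 331.4   5.9] (np.float64(-34.7), np.float64(279.4))
```

Loader pose: centre (562.7, 70.1), yaw 14.7°. The screw spacing, stop corners and button offset (-118.2, -0.1) all agree with the given sizes. The tray's origin is at loader y ≈ -58, so it needs about 128 mm of pushing. First I go above a point behind its rear face, with the fingers shut.

```bash
python3 -m inch '{"grip":[-1,-1,-1,-1,-1,-1,-1,-1,-1,-1],"travel":[[5,4.5,0],[10,9,0],[15,14,0],[20,18.5,0],[25,23,0],[30,27.5,0],[34.5,32,0],[39,36,0],[43,39.7,0],[47.1,43.4,0]],"turn":[[0,0,0],[0,0,0],[0,0,0],[0,0,0],[0,0,0],[0,0,0],[0,0,0],[0,0,0],[0,0,0],[0,0,0]]}' 40
python3 -m inch '{"grip":[-1],"travel":[[0,0,0]],"turn":[[0,0,0]]}'
```

```text
clock: 1.95
eef_pos: [596.8, -107.7, 205.6]
eef_rot: [3.141, -0.0, 0.25]
wrist_force: [-0.0, -1.3, -0.3]
finger_gap: 0.7
clock: 2.08
eef_pos: [598.5, -104.8, 204.7]
eef_rot: [-3.141, 0.0, 0.254]
wrist_force: [-0.6, 0.4, 0.0]
finger_gap: 0.2
```

```bash
python3 -m inch '{"grip":[-1,-1,-1,-1],"travel":[[0.9,0.3,-4],[0.9,0.3,-8],[0.9,0.3,-11],[0.9,0.3,-11]],"turn":[[0,0,0],[0,0,0],[0,0,0],[0,0,0]]}'
python3 - <<'E'
from h import *
snap('side','s1');s=manip.read_state();print(s['eef_pos'],s['wrist_force'])
a=cv2.imread('pics/s1.png')[150:400,200:460];cv2.imwrite('pics/s1c.png',cv2.resize(a,None,fx=2.3,fy=2.3))
E
```

```text
clock: 2.58
eef_pos: [606.0, -102.3, 92.9]
eef_rot: [-3.139, 0.004, 0.253]
wrist_force: [0.1, 0.6, -0.4]
finger_gap: 0.7
[ 607.03417909 -102.38707283   94.88759896] [-0.01207049 -0.11672339  0.54184193]
```

View pics/s1c.png

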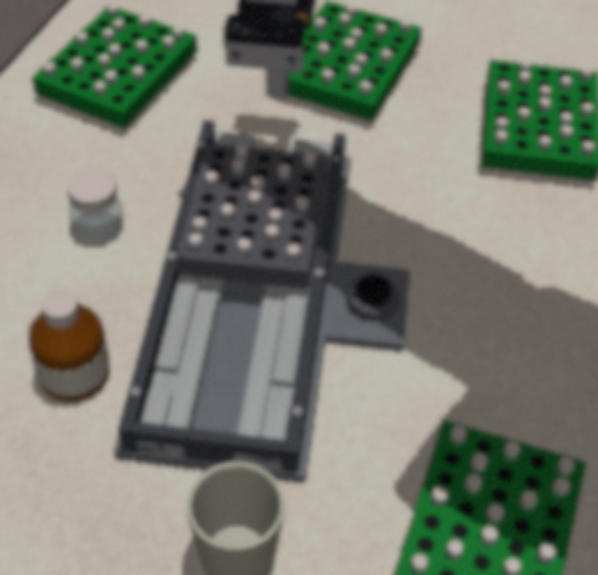

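The picture shows the gripper behind the tray at crop (270,50), over the open end, with the tray still in place. I lower it to z ≈ 43 and approach the face (contact expected at tip local y ≈ -145).

```bash
python3 -m inch '{"grip":[-1,-1,-1],"travel":[[0.1,0,-3],[0.1,0,-5.1],[0.1,0,-5.1]],"turn":[[0,0,0],[0,0,0],[0,0,0]]}'
python3 -m inch '{"grip":[-1,-1,-1,-1,-1,-1,-1,-1],"travel":[[-0.13,0.48,0],[-0.25,0.97,0],[-0.38,1.45,0],[-0.51,1.93,0],[-0.64,2.42,0],[-0.76,2.9,0],[-0.89,3.38,0],[-1.02,3.87,0]],"turn":[[0,0,0],[0,0,0],[0,0,0],[0,0,0],[0,0,0],[0,0,0],[0,0,0],[0,0,0]]}'
```

```text
clock: 3.0
eef_pos: [608.0, -102.7, 44.5]
eef_rot: [-3.141, 0.001, 0.253]
wrist_force: [0.4, 0.1, 0.5]
finger_gap: 0.7
clock: 4.0
eef_pos: [597.7, -63.9, 44.4]
eef_rot: [-3.141, 0.001, 0.253]
wrist_force: [0.3, -2.8, -0.1]
finger_gap: 0.5
```

```bash
python3 - <<'E'
from h import *
snap('top','t2')
a=cv2.imread('pics/t2.png')[120:340,180:430];cv2.imwrite('pics/t2c.png',cv2.resize(a,None,fx=2.7,fy=2.7,interpolation=cv2.INTER_CUBIC))
E
```

```text
(no output)
```

View pics/t2c.png

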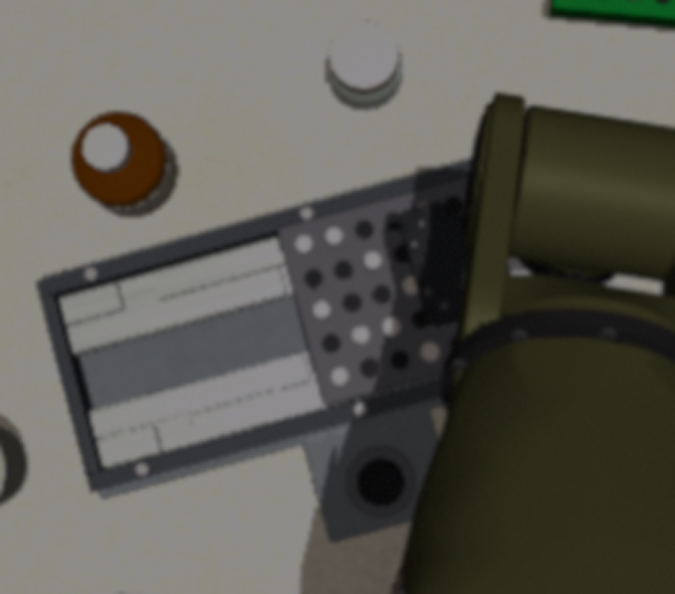

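The tray moved about 6 mm straight with the fingertip, at a force of about 3 N. I keep pushing at 40 mm/s.

```bash
python3 -m inch '{"grip":[-1,-1,-1,-1,-1,-1,-1,-1,-1,-1],"travel":[[-0.13,0.48,0],[-0.25,0.97,0],[-0.38,1.45,0],[-0.51,1.93,0],[-0.64,2.42,0],[-0.76,2.9,0],[-0.89,3.38,0],[-1.02,3.87,0],[-1.14,4.35,0],[-1.27,4.84,0]],"turn":[[0,0,0],[0,0,0],[0,0,0],[0,0,0],[0,0,0],[0,0,0],[0,0,0],[0,0,0],[0,0,0],[0,0,0]]}'
```

```text
clock: 5.3
eef_pos: [584.8, -14.7, 44.5]
eef_rot: [-3.141, 0.001, 0.253]
wrist_force: [0.5, -1.9, -0.2]
finger_gap: 0.4
```

```bash
python3 -m inch '{"grip":[-1,-1,-1,-1,-1,-1,-1,-1,-1,-1],"travel":[[-0.13,0.48,0],[-0.25,0.97,0],[-0.38,1.45,0],[-0.51,1.93,0],[-0.64,2.42,0],[-0.76,2.9,0],[-0.89,3.38,0],[-1.02,3.87,0],[-1.09,4.16,0],[-1.14,4.35,0]],"turn":[[0,0,0],[0,0,0],[0,0,0],[0,0,0],[0,0,0],[0,0,0],[0,0,0],[0,0,0],[0,0,0],[0,0,0]]}'
python3 - <<'E'
from h import *
snap('top','t3');snap('side','s3');s=manip.read_state();p=s['eef_pos']-np.array([562.7,70.1,0]);print(s['eef_pos'],s['wrist_force'],'loc',p[0]*.967+p[1]*.2543,-p[0]*.2543+p[1]*.967)
a=cv2.imread('pics/t3.png')[120:340,180:430];b=cv2.imread('pics/s3.png')[190:410,200:400]
cv2.imwrite('pics/t3c.png',np.hstack([cv2.resize(a,None,fx=1.7,fy=1.7),cv2.resize(b,None,fx=1.7,fy=1.7)]))
E
```

```text
clock: 6.55
eef_pos: [573.4, 29.0, 44.5]
eef_rot: [-3.141, 0.001, 0.253]
wrist_force: [1.0, -1.7, -0.1]
finger_gap: 0.6
[573.34043474  29.10610339  44.45302036] [-0.00717846 -0.00740291 -0.40593961] loc -0.13544751710175973 -42.34696057865909
```

View pics/t3c.png

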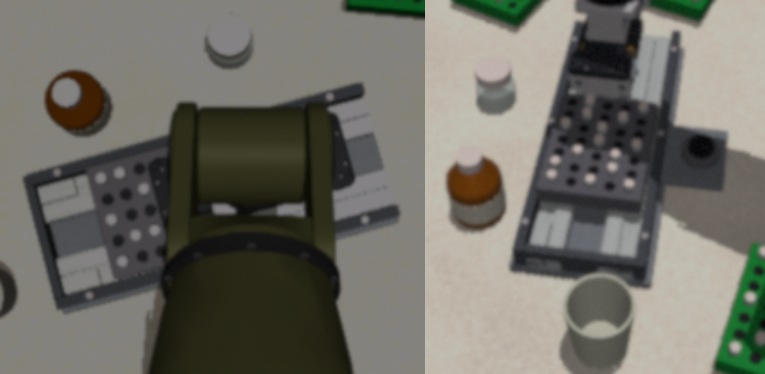

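The tray's front edge is at crop (90,170)/(120,278), still riding level, with roughly 25 mm to go. I slow down.

```bash
python3 -m inch '{"grip":[-1,-1,-1,-1,-1,-1,-1,-1,-1,-1],"travel":[[-0.05,0.19,0],[-0.1,0.39,0],[-0.15,0.58,0],[-0.2,0.77,0],[-0.25,0.97,0],[-0.31,1.16,0],[-0.36,1.35,0],[-0.4,1.5,0],[-0.43,1.64,0],[-0.46,1.74,0]],"turn":[[0,0,0],[0,0,0],[0,0,0],[0,0,0],[0,0,0],[0,0,0],[0,0,0],[0,0,0],[0,0,0],[0,0,0]]}'
cat > m.py <<'E'
from h import *
import sys
n=sys.argv[1]
p,d=snap('top','t'+n);snap('side','s'+n);s=manip.read_state();q=s['eef_pos']-np.array([562.7,70.1,0]);print(s['clock'],s['eef_pos'],s['wrist_force'],'loc',q[0]*.967+q[1]*.2543,-q[0]*.2543+q[1]*.967)
# points of tray-top height in loader frame from depth
k=manip.calibration('top');out=[]
for v in range(150,310):
  for u in range(190,330):
    if d[v,u]>0:
      w=pix2w('top',u,v,d=d[v,u])-np.array([562.7,70.1,0]);out.append((w[0]*.967+w[1]*.2543,-w[0]*.2543+w[1]*.967,w[2]))
o=np.array(out)
for y0 in range(90,160,5):
  m=(abs(o[:,0])<55)&(o[:,1]>=y0)&(o[:,1]<y0+5)&(o[:,2]<85)
  if m.sum()>3: print(y0,np.percentile(o[m,2],[10,50,90]).round(1),end='; ')
a=cv2.imread(f'pics/t{n}.png')[150:310,190:330];b=cv2.imread(f'pics/s{n}.png')[210:370,230:390]
cv2.imwrite(f'pics/c{n}.png',np.hstack([cv2.resize(a,None,fx=2.6,fy=2.6),cv2.resize(b,None,fx=2.6,fy=2.6)]))
E
python3 m.py 4
```

```text
clock: 7.9
eef_pos: [568.7, 46.6, 44.4]
eef_rot: [-3.141, 0.001, 0.253]
wrist_force: [0.3, -1.4, -0.4]
finger_gap: 0.4
8.0 [568.67190771  46.67342575  44.42301718] [ 0.28800131 -1.04634156 -0.33047742] loc -0.18254307575293005 -24.172153435412266Traceback (most recent call last):
  File "m.py", line 10, in <module>
    w=pix2w('top',u,v,d=d[v,u])-np.array([562.7,70.1,0]);out.append((w[0]*.967+w[1]*.2543,-w[0]*.2543+w[1]*.967,w[2]))
      ~~~~~^^^^^^^^^^^^^^^^^^^^
  File "h.py", line 6, in pix2w
    k=manip.calibration(c); T=np.array(k['world_from_camera'])
ValueError: time passes only in moves, steps and waits
```

```bash
sed -i 's/^def snap/import functools\n_cal=functools.lru_cache(None)(manip.calibration)\ndef snap/; s/k=manip.calibration(c)/k=_cal(c)/' h.py; sed -i "s/^k=manip.calibration('top');out/out/" m.py; python3 m.py 5
```

```text
8.1 [568.71415238  46.64256613  44.44268751] [ 0.96917145 -1.00876952  0.93514006] loc -0.14954007817350679 -24.212737507085123
90 [60.6 62.5 64.8]; 95 [61.2 62.9 71. ]; 100 [61.  63.5 73.2]; 105 [60.9 62.7 65.5]; 110 [60.9 62.7 64.8]; 115 [61.1 63.5 73.2]; 120 [61.  63.8 74.3]; 125 [60.9 62.8 65.4]; 130 [60.6 62.4 64.5]; 135 [59. 61. 62.]; 140 [13.8 28.7 31.1]; 145 [10.4 26.9 30.5]; 150 [ 9.9 27.4 30.3]; 155 [ 9.8 26.9 30.1];
```

View pics/c5.png

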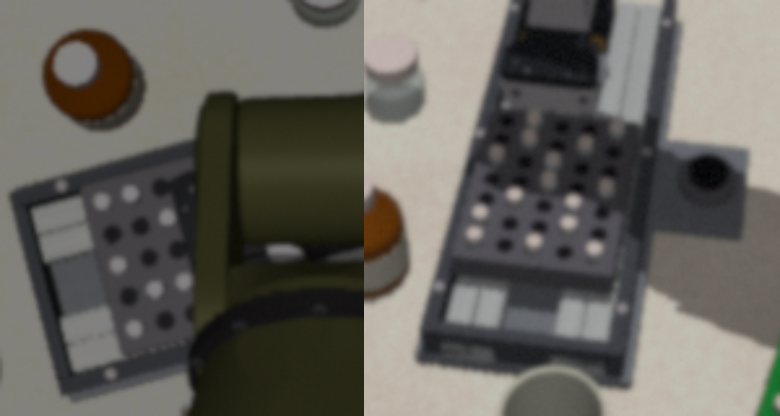

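The tray's front is at loader y ≈ 139 (home is 145) and its top at z ≈ 63, so it is still on the tracks. I go on in small steps.

```bash
python3 -m inch '{"grip":[-1,-1,-1,-1,-1],"travel":[[-0.025,0.1,0],[-0.05,0.2,0],[-0.075,0.29,0],[-0.1,0.39,0],[-0.1,0.39,0]],"turn":[[0,0,0],[0,0,0],[0,0,0],[0,0,0],[0,0,0]]}'
python3 m.py 6
```

```text
clock: 8.72
eef_pos: [567.6, 50.7, 44.4]
eef_rot: [-3.14, 0.002, 0.253]
wrist_force: [-0.1, -1.8, 0.2]
finger_gap: 0.1
8.825 [567.63541018  50.69572943  44.39065831] [ 0.01301713 -0.5799484  -0.58242434] loc -0.16196436032224693 -20.019004455313492
90 [60.9 62.7 64.7]; 95 [61.2 62.9 64.8]; 100 [61.  63.2 70.9]; 105 [61.1 63.2 73.9]; 110 [60.7 62.7 64.8]; 115 [60.7 62.7 65.1]; 120 [61.4 63.6 74.2]; 125 [61.  63.2 73.6]; 130 [60.4 62.7 64.8]; 135 [60.  62.3 64.3]; 145 [12.5 28.4 30.4]; 150 [ 9.9 27.  30.3]; 155 [ 9.9 27.5 30.7];
```

```bash
python3 -m inch '{"grip":[-1,-1,-1,-1],"travel":[[-0.012,0.05,0],[-0.025,0.1,0],[-0.038,0.145,0],[-0.038,0.145,0]],"turn":[[0,0,0],[0,0,0],[0,0,0],[0,0,0]]}'
python3 m.py 7
```

```text
clock: 9.32
eef_pos: [567.2, 52.2, 44.4]
eef_rot: [-3.14, 0.002, 0.253]
wrist_force: [-0.1, -2.2, 0.0]
finger_gap: 0.1
9.425 [567.23868368  52.15003839  44.4019859 ] [ 0.29118056 -2.05002281  0.09489703] loc -0.1757681200911705 -18.51180013555061
90 [60.6 62.9 66.1]; 95 [60.6 62.6 64.7]; 100 [60.6 62.8 67.9]; 105 [61.3 63.2 73.4]; 110 [61.  62.9 65.3]; 115 [60.4 62.5 64.6]; 120 [60.7 63.2 73.3]; 125 [61.2 63.6 74.4]; 130 [61.  62.9 65.2]; 135 [60.9 62.5 64.5]; 140 [59.9 61.3 63.4]; 145 [26.3 28.9 30.6]; 150 [10.  26.6 30.2]; 155 [10.2 27.  30. ];
```

```bash
python3 -m inch '{"grip":[-1,-1,-1],"travel":[[-0.012,0.05,0],[-0.025,0.1,0],[-0.025,0.1,0]],"turn":[[0,0,0],[0,0,0],[0,0,0]]}'
python3 m.py 8
```

```text
clock: 9.8
eef_pos: [566.9, 53.3, 44.4]
eef_rot: [-3.14, 0.002, 0.253]
wrist_force: [0.0, -0.3, 0.3]
finger_gap: 0.3
9.9 [566.9484291   53.30594304  44.38940204] [-0.71647204  0.09983394 -0.04719054] loc -0.16249774873042444 -17.32022860095184
90 [54.  56.5 65.8]; 95 [53.6 55.9 57.9]; 100 [54.1 56.1 58.5]; 105 [53.6 56.1 66.5]; 110 [53.9 56.1 65. ]; 115 [53.7 56.  58. ]; 120 [53.6 56.  61.8]; 125 [54.1 56.9 66.9]; 130 [54.1 56.1 65.7]; 135 [53.6 55.4 57.3]; 140 [53.2 55.3 57.4]; 145 [25.5 28.8 30.8]; 150 [10.  27.2 30.2]; 155 [ 9.6 27.3 30.3];
```

It dropped in: top 63 → 56 mm and force gone. I back away, lift, and check the whole tray before touching the button.

```bash
python3 -m inch '{"grip":[-1,-1,-1,-1,-1,-1,-1,-1,-1,-1],"travel":[[0.2,-0.8,0],[0.5,-2,0],[0.5,-2,3],[0.5,-2,8],[-4,-4,9],[-9,-8,9],[-14,-12,9],[-18,-17,9],[-20,-22,9],[-20,-25,9]],"turn":[[0,0,0],[0,0,0],[0,0,0],[0,0,0],[0,0,0],[0,0,0],[0,0,0],[0,0,0],[0,0,0],[0,0,0]]}'
cat > n.py <<'E'
from h import *
import sys
n=sys.argv[1];p,d=snap('top','t'+n);snap('side','s'+n);s=manip.read_state();print(s['clock'],s['eef_pos'],s['wrist_force'])
out=[]
for v in range(150,310):
  for u in range(190,420):
    if d[v,u]>0:
      w=pix2w('top',u,v,d=d[v,u])-np.array([562.7,70.1,0]);out.append((w[0]*.967+w[1]*.2543,-w[0]*.2543+w[1]*.967,w[2]))
o=np.array(out)
for x0 in(-50,0):
  print('x',x0)
  for y0 in range(-25,160,10):
    m=(o[:,0]>x0)&(o[:,0]<x0+50)&(o[:,1]>=y0)&(o[:,1]<y0+10)
    if m.sum()>3: print(y0,np.percentile(o[m,2],[10,50]).round(1),end='; ')
m=(np.hypot(o[:,0]+118,o[:,1])<10);print('button z',np.median(o[m,2]))
a=cv2.imread(f'pics/t{n}.png')[120:340,180:430];b=cv2.imread(f'pics/s{n}.png')[190:410,200:400]
cv2.imwrite(f'pics/c{n}.png',np.hstack([cv2.resize(a,None,fx=1.75,fy=1.75),cv2.resize(b,None,fx=1.75,fy=1.75)]))
E
python3 n.py 9
```

```text
clock: 11.15
eef_pos: [365.5, -199.3, 134.9]
eef_rot: [-3.141, 0.001, 0.251]
wrist_force: [0.7, 0.7, 0.2]
finger_gap: 0.5
11.25 [ 366.47172219 -199.53275223  134.68693127] [0.07946403 1.06975066 0.14541492]
x -50
-25 [ 9.8 27. ]; -15 [10.2 27.8]; -5 [53.9 55.9]; 5 [54.4 57. ]; 15 [54. 56.]; 25 [53.9 56.5]; 35 [53.4 55.7]; 45 [54.1 56.2]; 55 [53.6 55.9]; 65 [54.3 56.6]; 75 [53.4 55.8]; 85 [53.9 56.7]; 95 [53.8 55.8]; 105 [54.2 56.6]; 115 [53.5 55.8]; 125 [54.3 56.5]; 135 [53.9 55.9]; 145 [10.9 27.5]; 155 [ 9.8 26.8]; x 0
-25 [ 9.4 26.9]; -15 [10.  27.6]; -5 [53.4 55.6]; 5 [54.5 56.3]; 15 [54.1 55.9]; 25 [54.5 56.2]; 35 [53.8 55.8]; 45 [54.6 57. ]; 55 [53.6 55.9]; 65 [54.5 56.2]; 75 [54. 56.]; 85 [54.2 56.4]; 95 [53.6 55.7]; 105 [54.1 56.2]; 115 [54.  55.9]; 125 [53.8 56.6]; 135 [53.9 55.8]; 145 [ 9.9 27.4]; 155 [ 9.7 26.7]; button z 33.09290923286187
```

View pics/c9.png

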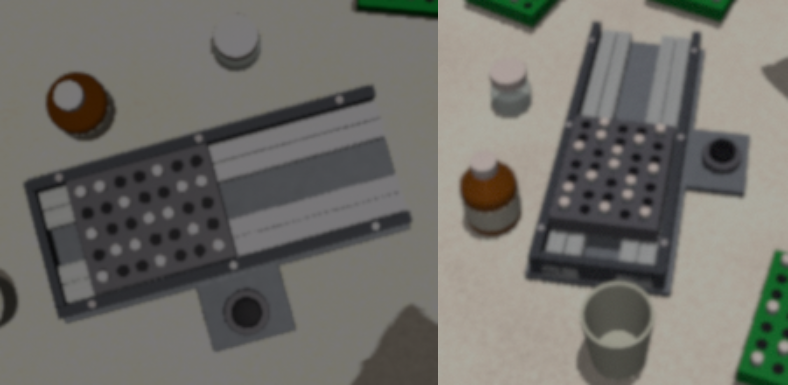

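The tray is level at 56 mm front and rear, left and right, spanning loader y ≈ -5 to 145, so it is home. The bystanders are unmoved. Now the button at (448.6, 40.1), top z ≈ 33-34.

```bash
python3 -m inch '{"grip":[-1,-1,-1,-1,-1,-1,-1,-1],"travel":[[1.7,5,0],[3.4,10,0],[5.2,15,0],[6.8,20,0],[8.2,24,-2],[8.2,24,-5],[8.2,24,-8],[8.2,24,-8]],"turn":[[0,0,0],[0,0,0],[0,0,0],[0,0,0],[0,0,0],[0,0,0],[0,0,0],[0,0,0]]}'
python3 -m inch '{"grip":[-1],"travel":[[0,0,0]],"turn":[[0,0,0]]}'
```

```text
clock: 12.25
eef_pos: [447.3, 40.7, 53.4]
eef_rot: [-3.14, 0.005, 0.25]
wrist_force: [0.2, -0.3, 0.8]
finger_gap: 0.4
clock: 12.38
eef_pos: [447.8, 40.7, 54.4]
eef_rot: [-3.14, 0.004, 0.25]
wrist_force: [0.2, 0.0, 0.6]
finger_gap: -0.0
```

```bash
python3 -m inch '{"grip":[-1,-1,-1,-1,-1,-1,-1],"travel":[[0,0,-0.7],[0,0,-1.4],[0,0,-1.8],[0,0,-2.0],[0,0,-2.2],[0,0,-2.4],[0,0,-2.4]],"turn":[[0,0,0],[0,0,0],[0,0,0],[0,0,0],[0,0,0],[0,0,0],[0,0,0]]}'
```

```text
clock: 13.25
eef_pos: [447.7, 40.7, 30.5]
eef_rot: [-3.14, 0.004, 0.25]
wrist_force: [-2.3, -0.4, 3.4]
finger_gap: 1.0
```

```bash
python3 -m inch '{"grip":[-1,-1,-1,-1],"travel":[[0,0,-0.1],[0,0,-0.2],[0,0,-0.25],[0,0,-0.25]],"turn":[[0,0,0],[0,0,0],[0,0,0],[0,0,0]]}'
```

```text
clock: 13.75
eef_pos: [447.8, 40.7, 28.2]
eef_rot: [-3.14, 0.004, 0.25]
wrist_force: [-4.6, 0.3, 8.1]
finger_gap: 0.6
```

```bash
python3 -m inch '{"grip":[-1,-1,-1],"travel":[[0,0,-0.05],[0,0,-0.1],[0,0,-0.1]],"turn":[[0,0,0],[0,0,0],[0,0,0]]}'
```

```text
clock: 14.12
eef_pos: [447.9, 40.7, 28.0]
eef_rot: [-3.14, 0.004, 0.25]
wrist_force: [-9.0, -0.9, 18.1]
finger_gap: 0.6
```

The button has bottomed out: 18 N with the tip stopped at 28.0 mm. I release it and retreat.

```bash
python3 -m inch '{"grip":[-1,-1,-1,-1,-1,-1,-1,-1,-1,-1],"travel":[[0,0,0.3],[0,0,1.5],[0,0,5],[0,0,10],[-1,-5,10],[-3,-10,10],[-5,-15,10],[-7,-20,10],[-8,-24,10],[-8,-24,10]],"turn":[[0,0,0],[0,0,0],[0,0,0],[0,0,0],[0,0,0],[0,0,0],[0,0,0],[0,0,0],[0,0,0],[0,0,0]]}'
python3 n.py 10
```

```text
clock: 15.38
eef_pos: [367.4, -201.2, 128.4]
eef_rot: [-3.141, 0.003, 0.247]
wrist_force: [0.3, -0.3, 0.7]
finger_gap: 0.6
15.475 [ 367.92991016 -199.17216314  128.19114984] [0.94740742 0.2312697  0.27115775]
x -50
-25 [10.3 27.1]; -15 [ 9.9 27.7]; -5 [54.2 56. ]; 5 [54.  56.7]; 15 [53.8 55.9]; 25 [54.4 56.5]; 35 [54.  55.8]; 45 [54.1 56.3]; 55 [53.8 56.2]; 65 [54.1 56.8]; 75 [54.  55.8]; 85 [54.2 56.4]; 95 [53.8 55.9]; 105 [54.4 56.6]; 115 [53.5 56. ]; 125 [54.3 56.8]; 135 [53.5 55.6]; 145 [ 9.1 27.3]; 155 [ 9.7 27.2]; x 0
-25 [ 9.8 26.6]; -15 [10.3 27.5]; -5 [53.9 56.1]; 5 [53.8 56.4]; 15 [53.9 55.8]; 25 [53.8 56.5]; 35 [53.6 55.9]; 45 [54.1 56.8]; 55 [53.8 56. ]; 65 [54.3 56.4]; 75 [53.6 55.9]; 85 [54.4 56.4]; 95 [53.7 56.1]; 105 [53.7 56.2]; 115 [54.  55.9]; 125 [53.8 56. ]; 135 [53.6 55.3]; 145 [10.4 27.3]; 155 [ 9.7 27. ]; button z 32.84636665537141
```

View pics/c10.png

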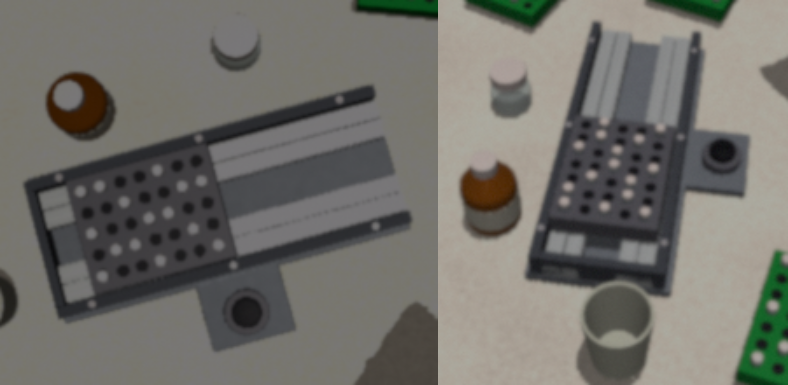

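The tray is still level in its notches, the button is back up, and the bottle, beaker and jar have not moved.

```bash
python3 -c "
from cell import manip
print(manip.sign_off())"
```

```text
the job is handed in; nothing more can be done
None
```

The tray is home in its notches, and I then pressed the button fully down and let it go. The job is handed in at about 15.5 s of the 45 s allowed; no verdict is reported.

- **Tray:** I pushed the grey tray along the rails with the closed fingertip, at readings up to about 3 N, until it dropped about 7 mm. With the arm clear, its top measured about 56 mm at front, rear, left and right, and it spanned loader y ≈ -5 to 145 mm. That matches the home position.
- **Button:** I only pressed it after that check. It stopped at a tip height of 28.0 mm with 18 N on the wrist, well above the 5 N spring. After release its top was back at about 33 mm, as before.
- **Bystanders:** the bottle, beaker and jar looked unmoved in the final pictures, and the robot was touching nothing.

Two small disagreements came up. The camera depths of the loader and tray read about 1 mm low, which I allowed for. One measuring script also stopped with an error partway through; that did not move the robot, and I fixed it and ran it again.

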